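# Clamp the salt shaker in the one-handed preparation board

## Robot

A 7-joint arm with a two-finger parallel gripper is mounted at the origin on a cart in front of the work surface, level with it; the furniture and walls round the work are solid. World frame = base frame: x ahead of the robot, y to its left, z up, the work surface at z = 0. Lengths are in m, angles in rad, forces in N, time in s.
With the tool pointing down it reaches from about 0.35 to 0.9 m from the base axis. Payload 8.1 kg.
Tool frame: the origin (TCP) lies midway between the tips of the shut fingers; the grasp point (between the pads) lies bot.grip_point_offset behind it (bot.grip_point_offset is the distance from the TCP to the grasp point, in m); z points along the fingers, y is the line along which they close (so a half turn about z gives the same grasp; the last joint's range is limited). The gripper opens to 92 mm and grips with 3 to 60 N. Pads are 19 mm wide; open, the fingers measure 130 mm over their backs; the gripper's body (75 mm by 190 mm) begins 47 mm behind the grasp point.
Start: joints at [-1.261, 0.434, 0.025, 1.573, -0.012, 1.134, -0.075], TCP at [0.251, 0.573, 0.227] pointing down, gripper open.
Joint ranges: [-2.62, 2.62], [-0.44, 2.09], [-1.27, 1.32], [0.08, 2.57], [-1.32, 4.46], [0.12, 2], [-2.74, 2.74]. Speed limits (rad/s): [2.22, 2.22, 3.01, 3.01, 3.14, 3.14, 3.14].

## Interface

Orientations are given as a unit quaternion [w, x, y, z].
In Python, from rig import bot, eyes, nets gives the robot as it stands. The module is installed in compiled form; this text tells all that it offers.
- The arm moves only by the shell command python3 -m crank 'ROWS'. ROWS is text: rows parted by semicolons, each of 5 numbers parted by spaces: the shift along the tool's x, y, z in cm, then the turn about the tool's z in degrees, then the closure, from 0 (fully open) to 1 (shut). A call has 1 to 20 rows; each row shifts and turns the commanded pose from where the row before left it, along the tool's axes as they then stand; what a row does not reach is not made up. A row lasts 1/10 s, in which the tool goes at most 50 mm and 8.59 degrees, less where a joint would pass 70% of its speed; a pose out of reach is approached as far as the arm can. A call is refused whole if a number of a shift passes 5 or a number of a turn 8.59, either way. A call with a gripper value outside its range is refused whole. The fingers move at their own pace and stop on an object; the grip force is fixed at half the most. Time passes only in rows, so rows that do not move let the fingers close. It gives the time, the measured TCP pose, the force, the opening and the grip force at its end, in the units of the state.
- bot.state(): the state, without advancing time (a new reading comes with each control period).
- eyes.snapshot(name): name is "scene" or "side" or "wrist"; returns a dict with "frame" (480x640x3 uint8, red, green, blue), "fx", "fy", "cx", "cy" (pixels), "rvec" (rotation vector, rad) and "tvec" (3), from world to camera coordinates, as OpenCV has them. Camera axes: x right, y down, z forward; pixel columns grow to the right and rows downward; lengths in m; the calibration is good to about 2 mm. A picture is of the moment at which its call begins. There is no depth.
- bot.job_done(): hands the job in; it is judged then, once.
Trained networks look in a picture, given as the dict that the camera call returned (one of the last four; its "shot" number tells which), for a name from the list of things; names that differ only in an ending like _2 or _b are one class to them, and where a whole thing is asked for, a point or a joint stands for the part that bears it (a point fixed in the world has none). Each returns a list of dicts, best first, with "conf" (0 to 1); they miss things now and then, are a little off and sometimes report something else, mostly with a low value. They report only what shows in the picture. A call takes as long as a camera call.
- nets.boxes_of(picture, thing): "box" ([left, top, width, height] in pixels, round what is visible of it).
- nets.masks_of(picture, thing): "region" (480x640 bool, what is visible of it) and "box" ([left, top, width, height] in pixels, round what is visible of it).
- nets.landmark_of(picture, thing): "xy" ([column, row] in pixels: a listed point, or the origin of a listed thing).
The state is a dict: "t": time; "joint_positions": joint angles; "qd": joint speeds; "tau": joint torques, N m; "ee_pos": TCP position; "orientation": TCP orientation; "ft_force": force on the tool from outside, world axes, zero at the start; "torque": the same for the moment, N m; "gripper_width": finger opening in m; "grip_force": force on a finger pad.
Only numpy, scipy, OpenCV 4.12 (cv2) and the standard library are available. Lean on these libraries where they do the work, as an engineer would, in place of code of your own. Each camera call takes 0.05 s, during which the arm holds its last target. There are 200 camera calls.

## Task

Fix the salt shaker in the ratchet clamp on the chopping board, so that its cap can be unscrewed with one hand. The clamp is locked empty: unlock it by squeezing its handles a little to take the load off the teeth, pressing the right handle's thumb tab down gently (it bends if forced) and letting the handles spring open; then set the shaker down gently, upright, between the open rubber jaws and let go of it, and squeeze the handles until the ratchet holds on its second tooth (on the first it is loose, and going to the third would crack it). Leave the jars where they stand.

Things in the scene. Friction and masses are not known exactly. Their poses are not given: they have to be found in the camera images.
- board: Wooden chopping board, 190 x 270 x 21 mm, lying fixed on the worktop (it does not shift), with the steel clamp screwed on its top. Origin at the centre of its underside; its top is at z = 21 mm.
- clamp_foot: Foot plate and pivot post of the clamp, which is a pair of crossed flat steel scissor halves turning on that post. Origin on the pivot axis at the board's top; x runs along the clamp to the jaws, y to the clamp's left, z up. The post's head ends 38 mm above the board. The handles point to -x, roughly to the robot: sleeves at x = -100 mm, ratchet between the tails at x = -131 mm.
- jaw_spot (a point): Spot on the board's top midway between the clamp's two jaws, 65 mm from the pivot, where the shaker has to stand. Axes as those of the clamp foot.
- grip_left (a point): Middle of the outer flat side of the left handle's black sleeve, 25 mm above the board. The sleeve is 56 mm long, 9 mm wide, 27 mm high (11 to 38 mm above the board). Both handles turn level about the pivot against springs (6 to 8 N at each sleeve) that centre them softly. Two fingers from above, one outside each sleeve, squeeze the handles.
- grip_right (a point): The same point of the right handle's sleeve. Distance to grip_left: 68 mm sprung open, 48 on the first tooth, 42 on the second, 36 on the third. Each tooth rides up a ramp and snaps in only some 2 mm closer than that; when let go the handles spring back onto it. With the shaker in the jaws the second tooth takes about 24 N on each sleeve.
- thumb_tab: Thumb tab of the ratchet's release: steel plate standing out sideways at the foot of the right sleeve, 24 mm along the handle, 13 mm outward, 4 mm thick. Origin at its underside, 5 mm outward of the sleeve's side; top face 4 mm above the origin, 15 mm above the board. The tip of a finger that holds the sleeve's outer side stands right over it. It bends above 10 N.
- pad_left: Left jaw pad: black rubber V, 22 mm high (14 to 36 mm above the board), about 32 mm long, sprung in its jaw (10 N/mm). Origin at the apex of the V, 25 mm above the board. Clamp sprung open, a 44 mm round thing has about 7 mm room to either side; on the first tooth it is only just touched, on the second held with about 14 N; getting to the third takes about 40 N. More than 35 N cracks the shaker.
- pad_right: Right jaw pad, the same, mirrored.
- salt_shaker: Salt shaker: round grey and clear shaker with a domed, perforated cap, 44 mm across up to 74 mm height and narrower (34 mm) above, 90 mm tall, about 0.1 kg, standing upright on the worktop in a group with the two spice jars. It is the shortest of the three and the only one without a wide screw lid. Origin at the centre of its underside.
- spice_a: Spice jar with a wide yellow lid, 45 mm across, 100 mm tall, standing near the shaker; origin at the centre of its underside. To be left alone.
- spice_b: Spice jar with a wide dark lid, 41 mm across, 104 mm tall, standing near the shaker; origin at the centre of its underside. To be left alone.
- jam_jar: Jam jar with a lid, 65 x 69 mm, 86 mm tall, behind the board; origin at the centre of its underside. To be left alone.
- thumb_spring: Springy steel strip under the right handle that carries the tab and the ratchet's lower bar, which hooks up into the left handle's upper bar. Origin where it flexes, 30 mm from the pivot. The tab yields 2.2 N/mm, stop at 3.6 mm; 2.2 mm down the hooks are clear: the handles spring open if let out while it is held. Loaded, the hooks slip only at 12 N; with the handles squeezed 2 to 4 mm, at 5 N.

How it is judged:
By the outcome, as a careful person would: the job done as asked, in the order asked, and still so for the second after the job is handed in, with the robot touching nothing.
It also fails if it takes over 72 s, if anything falls off the work surface, if the arm or the gripper's body presses on something with over 40 N, if the wrist force passes 120 N, or if a joint passes its speed limit or range.

## Working session

There is one attempt and no reset: what is moved stays moved. The work goes in short steps, Python scripts to look and compute and a shell command to move; the robot and the scene stay as the last step left them, time stands still between calls to the robot, and variables do not carry over. Pictures are saved under pics/ and viewed, at most 10 in all, crops included, and the job is handed in when it is done.

```bash
mkdir -p pics
cat > h.py <<'E'
import numpy as np, cv2
from rig import bot, eyes, nets
def P(s):
    R,_=cv2.Rodrigues(np.array(s["rvec"],float)); t=np.array(s["tvec"],float).reshape(3)
    K=np.array([[s["fx"],0,s["cx"]],[0,s["fy"],s["cy"]],[0,0,1.]]); return K,R,t
def onplane(s,uv,z):
    K,R,t=P(s); d=R.T@np.linalg.inv(K)@np.array([uv[0],uv[1],1.]); c=-R.T@t
    return c+d*(z-c[2])/d[2]
def proj(s,p):
    K,R,t=P(s); q=K@(R@np.array(p)+t); return q[:2]/q[2]
def tri(obs):
    A=np.zeros((3,3));b=np.zeros(3)
    L=[]
    for s,uv in obs:
        K,R,t=P(s); d=R.T@np.linalg.inv(K)@np.array([uv[0],uv[1],1.]); d/=np.linalg.norm(d); c=-R.T@t
        M=np.eye(3)-np.outer(d,d);A+=M;b+=M@c;L.append((M,c))
    x=np.linalg.solve(A,b); return x,[round(1000*np.linalg.norm(M@(x-c)),1) for M,c in L]
def save(s,n,crop=None,k=1):
    f=s["frame"]
    if crop: l,t,w,h=crop; f=f[t:t+h,l:l+w]
    f=cv2.resize(f,None,fx=k,fy=k,interpolation=cv2.INTER_CUBIC); cv2.imwrite("pics/"+n,f[:,:,::-1])
E
cat > m.py <<'E'
from h import *
np.set_printoptions(precision=4,suppress=True)
S={n:eyes.snapshot(n) for n in("scene","side","wrist")}
for n in S: save(S[n],n+"0.png")
H=dict(clamp_foot=.021,jaw_spot=.021,grip_left=.046,grip_right=.046,thumb_tab=.032,pad_left=.046,pad_right=.046,salt_shaker=0,spice_a=0,spice_b=0,jam_jar=0)
for th,z in H.items():
    obs=[]
    for n in S:
        for r in nets.landmark_of(S[n],th)[:2]:
            print(th,n,round(r["conf"],2),np.round(r["xy"],1),onplane(S[n],r["xy"],z)[:2])
            
print(bot.state(),bot.grip_point_offset)
for n in S:
    K,R,t=P(S[n]);print(n,-R.T@t,K[0,0])
E
python3 m.py
```

```text
clamp_foot scene 0.79 [429.2 319.3] [ 0.5547 -0.0899]
clamp_foot side 0.72 [321.2 188.3] [ 0.5584 -0.0879]
grip_left scene 0.95 [392.5 339.6] [ 0.4559 -0.0721]
grip_left scene 0.39 [425.9 250.4] [ 0.7016 -0.016 ]
grip_left side 0.77 [368.4 174.3] [ 0.4499 -0.0777]
grip_left side 0.46 [294.1 188. ] [ 0.6266 -0.0683]
grip_right scene 0.92 [421.7 351.3] [ 0.4584 -0.1169]
grip_right side 0.98 [360.4 166.1] [ 0.4553 -0.1165]
thumb_tab scene 0.49 [426.6 361.8] [ 0.4572 -0.1268]
pad_left scene 0.59 [435.8 281.3] [ 0.6226 -0.069 ]
pad_left side 0.55 [295.5 185.3] [ 0.6209 -0.078 ]
pad_right scene 0.56 [461.6 296.6] [ 0.608  -0.1201]
pad_right side 0.47 [290.9 176.4] [ 0.6214 -0.1166]
salt_shaker scene 0.64 [212.  275.3] [0.4608 0.3057]
salt_shaker side 0.77 [430.5 300.6] [0.4634 0.3003]
spice_a scene 0.96 [223.4 244.4] [0.5508 0.364 ]
spice_a scene 0.85 [279.  249.9] [0.6001 0.2564]
spice_a side 0.94 [353.6 297.4] [0.5975 0.2529]
spice_a side 0.72 [400.1 335. ] [0.5509 0.3656]
spice_b scene 0.96 [223.4 244.4] [0.5508 0.364 ]
spice_b scene 0.85 [279.  249.9] [0.6001 0.2564]
spice_b side 0.94 
[... 199 characters left out ...]
7.6 171. ] [ 0.4182 -0.1619]
{'t': 1.8, 'joint_positions': array([-1.2605,  0.4345,  0.025 ,  1.5732, -0.0116,  1.134 , -0.075 ]), 'qd': array([ 0.0012, -0.0017, -0.0011, -0.0013,  0.0024, -0.0003, -0.0012]), 'tau': array([ -0.0005, -66.766 ,   0.9836, -31.4797,  -0.0608,   0.0329,
         0.    ]), 'ee_pos': array([0.2508, 0.5725, 0.2267]), 'orientation': array([0.    , 0.205 , 0.9788, 0.    ]), 'ft_force': array([ 0.0121, -0.3138,  0.8439]), 'torque': array([-0.0497, -0.0178, -0.0227]), 'grip_force': 0.0, 'gripper_width': 0.0917904721060371} 0.0188
scene [-0.0144 -0.2673  0.5321] 471.1410952372052
side [0.9074 1.0444 0.7902] 620.9002678438189
wrist [0.1771 0.6045 0.3835] 330.8213316553723
```

View pics/scene0.png

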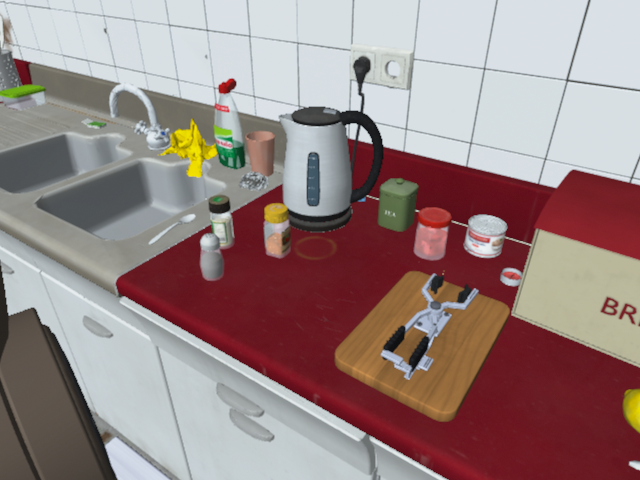

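View pics/side0.png

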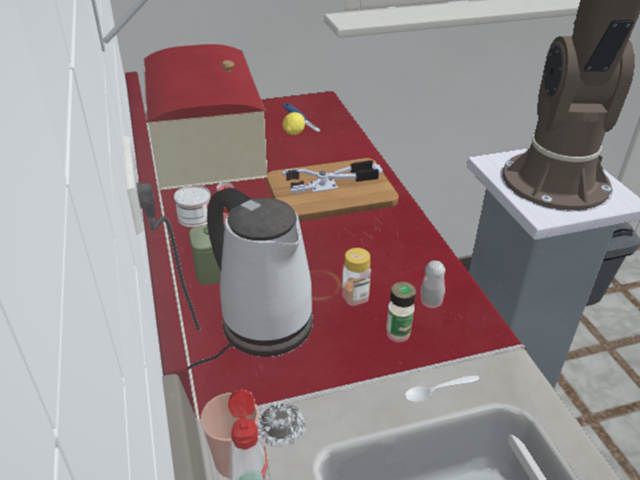

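The scene view shows the clamp on the board at (430,320), with its handles towards the robot. The shaker is at (212,258), beside the yellow-lid jar at (278,232) and the dark-lid jar at (221,222). I'll go above the clamp handles.

```bash
python3 -m crank '0 0 0 -7.87 0;0 0 0 -7.87 0;0 0 0 -7.87 0;-1.2 -3.9 0 0 0;-1.2 -3.9 0 0 0;-1.2 -3.9 0 0 0;-1.2 -3.9 0 0 0;-1.2 -3.9 0 0 0;-1.2 -3.9 0 0 0;-1.2 -3.9 0 0 0;-1.2 -3.9 0 0 0;-1.2 -3.9 0 0 0;-1.2 -3.9 0 0 0;-1.2 -3.9 0 0 0;-1.2 -3.9 0 0 0;-1.2 -3.9 0 0 0;-1.2 -3.9 0 0 0;-1.2 -3.9 0 0 0;-1.2 -3.9 0 0 0;-1.2 -3.9 0 0 0'
cat > w.py <<'E'
from h import *
import sys
np.set_printoptions(precision=4,suppress=True)
s=eyes.snapshot("wrist"); save(s,sys.argv[1])
H=dict(clamp_foot=.021,jaw_spot=.021,grip_left=.046,grip_right=.046,thumb_tab=.032,pad_left=.046,pad_right=.046,salt_shaker=0,thumb_spring=.03)
for th in sys.argv[2:] or H:
    for r in nets.landmark_of(s,th)[:2]: print(th,round(r["conf"],2),np.round(r["xy"],1),onplane(s,r["xy"],H[th])[:2])
st=bot.state()
for k in("t","ee_pos","orientation","ft_force","gripper_width","grip_force"):print(k,st[k])
E
python3 w.py w1.png
```

```text
t: 3.8
ee_pos: [0.4546, -0.0923, 0.2271]
orientation: [0.0, 0.0, 1.0, 0.0]
ft_force: [0.3, 1.4, 0.3]
gripper_width: 0.0916
grip_force: 0.0
clamp_foot 0.66 [307.5 297.2] [ 0.5504 -0.0992]
clamp_foot 0.2 [289.7 354.1] [ 0.6304 -0.1225]
grip_left 0.68 [335.  223.3] [ 0.4532 -0.0694]
grip_right 0.94 [287.9 220.9] [ 0.4506 -0.1187]
thumb_tab 0.73 [291.3 354.9] [ 0.6238 -0.1196]
thumb_tab 0.66 [284.4 218.6] [ 0.4512 -0.1235]
pad_left 0.53 [325.2 359.9] [ 0.6209 -0.078 ]
pad_right 0.51 [290.7 354.7] [ 0.6136 -0.1192]
thumb_spring 0.86 [306.4 272.1] [ 0.5143 -0.1001]
t 4.3
ee_pos [ 0.4541 -0.0896  0.2268]
orientation [ 0.     -0.0006  1.      0.0002]
ft_force [ 0.1939 -0.3251  0.2249]
gripper_width 0.09209104135556166
grip_force 0.0
```

View pics/w1.png

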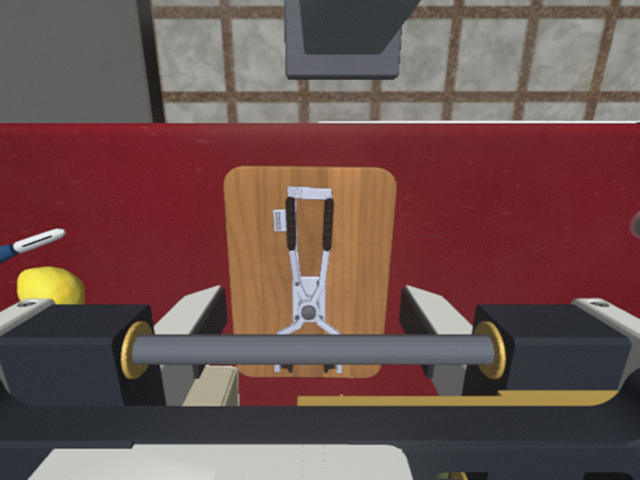

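The wrist view shows the sleeves at about (291,223) and (328,224), the tab at (280,220), and the pivot head at (309,312). Next I'll turn those pixels into positions.

Run:
```python
from h import *
np.set_printoptions(precision=4,suppress=True)
s=eyes.snapshot("wrist")
for n,uv,z in [("pivot",(309,312.5),.059),("slL front",(328,199),.059),("slL back",(327,249),.059),("slR f",(291,198),.059),("slR b",(292,249),.059),("tab outer",(274.5,220),.036),("b",(225,180),.021),("b",(396,180),.021),("b",(232.5,375),.021),("b",(384,375),.021),
 ("ratL",(331,194),.045),("ratR",(288,192),.045)]:
    print(n,onplane(s,uv,z)[:2])
for th in("grip_left","grip_right","thumb_tab","clamp_foot"):
    r=nets.masks_of(s,th)
    for q in r[:1]: print(th,q["conf"],q["box"],q["region"].sum())
K,R,t=P(s);print(R,-R.T@t)
save(s,"w1c.png",(215,160,190,230),2.5)
```

```text
pivot [ 0.5497 -0.0941]
slL front [ 0.425 -0.075]
slL back [ 0.4766 -0.0753]
slR f [ 0.424  -0.1114]
slR b [ 0.4766 -0.1114]
tab outer [ 0.4512 -0.1311]
b [ 0.4104 -0.1849]
b [ 0.4103 -0.    ]
b [ 0.6614 -0.1948]
b [0.6612 0.0032]
ratL [ 0.4221 -0.0713]
ratR [ 0.42   -0.1153]
grip_left 0.57 [271.3, 186.7, 57.9, 188.1] 1867
grip_right 0.79 [271.4, 186.0, 66.8, 188.6] 1675
thumb_tab 0.63 [271.3, 206.9, 11.0, 25.0] 257
clamp_foot 0.62 [293.0, 276.4, 30.5, 45.5] 631
[[-0.0004  1.     -0.0005]
 [ 0.9548  0.0005  0.2972]
 [ 0.2972 -0.0004 -0.9548]] [ 0.3737 -0.0898  0.3842]
```

View pics/w1c.png

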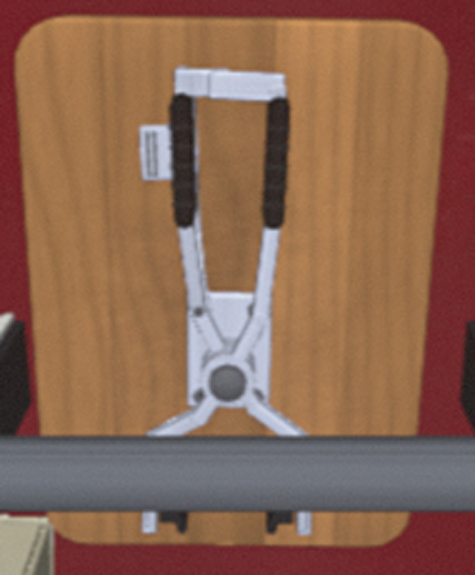

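```bash
python3 -m crank '0.4 -0.35 3 0 0;0 0 4 0 0;0 0 4 0 0;0 0 3.5 0 0.1;0 0 2 0 0.2;0 0 1 0 0.3;0 0 0.7 0 0.4;0 0 0 0 0.4;0 0 0 0 0.4;0 0 0 0 0.4'; python3 w.py w2.png grip_left grip_right thumb_tab
```

```text
t: 5.55
ee_pos: [0.451, -0.0942, 0.0456]
orientation: [0.001, 0.0, 1.0, 0.0]
ft_force: [-0.7, -1.4, -0.2]
gripper_width: 0.0554
grip_force: 0.0
grip_left 0.86 [354.8 309.4] [ 0.4537 -0.0723]
grip_right 0.6 [263.6 306.2] [ 0.4518 -0.1204]
thumb_tab 0.48 [260.  293.3] [ 0.451  -0.1244]
t 5.75
ee_pos [ 0.4506 -0.0941  0.0452]
orientation [0.0005 0.0004 1.     0.    ]
ft_force [ 0.4665 -0.618  -0.6141]
gripper_width 0.054708691722738366
grip_force 0.0
```

View pics/w2.png

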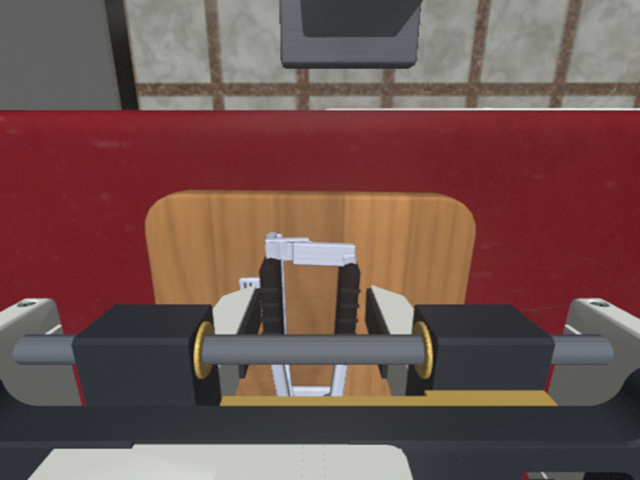

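The fingers stand outside both sleeves. The right one, near (255,330), is almost touching, and the left has a gap near (365,320). I'll shift 2 mm to -y and squeeze a little.

```bash
python3 -m crank '0 -0.15 0 0 0.43;0 0 0 0 0.46;0 0 0 0 0.48;0 0 0 0 0.49;0 0 0 0 0.49;0 0 0 0 0.49;0 0 0 0 0.49'
```

```text
t: 6.45
ee_pos: [0.4501, -0.0957, 0.0447]
orientation: [-0.0, 0.0, 1.0, 0.0]
ft_force: [-0.1, 0.0, 2.5]
gripper_width: 0.0465
grip_force: 7.8
```

```bash
python3 -m crank '0 0 0.2 0 0.46;0 0 0.3 0 0.46;0 0 0.1 0 0.46;0 0 0 0 0.48;0 0 0 0 0.505;0 0 0 0 0.51;0 0 0 0 0.51;0 0 0 0 0.51'; python3 -m crank '0 0 0.1 0 0.51;0 0 0.0 0 0.51;0 0 0.05 0 0.51;0 0 0 0 0.51'
```

```text
t: 7.25
ee_pos: [0.4498, -0.0956, 0.0385]
orientation: [-0.0, 0.0, 1.0, 0.0]
ft_force: [0.1, 0.1, -8.4]
gripper_width: 0.0451
grip_force: 8.1
t: 7.65
ee_pos: [0.4502, -0.0958, 0.0378]
orientation: [0.0, 0.001, 1.0, 0.0]
ft_force: [-4.6, -0.6, 8.1]
gripper_width: 0.0451
grip_force: 8.3
```

```bash
python3 -m crank '0 0 0.05 0 0.51;0 0 0 0 0.51'; python3 -m crank '0 0 0.05 0 0.51;0 0 0 0 0.51';python3 -m crank '0 0 0.05 0 0.51;0 0 0 0 0.51'; python3 -m crank '0 0 0.05 0 0.51;0 0 0 0 0.51'
```

```text
t: 7.85
ee_pos: [0.4504, -0.0959, 0.0374]
orientation: [0.0, 0.001, 1.0, 0.0]
ft_force: [-4.1, -0.7, 8.7]
gripper_width: 0.0453
grip_force: 8.3
t: 8.05
ee_pos: [0.4506, -0.0959, 0.037]
orientation: [0.001, 0.001, 1.0, 0.0]
ft_force: [-3.5, -0.3, 9.5]
gripper_width: 0.0452
grip_force: 8.3
t: 8.25
ee_pos: [0.4508, -0.0959, 0.0365]
orientation: [0.001, 0.001, 1.0, 0.0]
ft_force: [-3.0, 0.3, 11.1]
gripper_width: 0.0452
grip_force: 8.2
t: 8.45
ee_pos: [0.4511, -0.0959, 0.0361]
orientation: [0.001, 0.001, 1.0, 0.0]
ft_force: [-3.1, -0.2, 10.2]
gripper_width: 0.0453
grip_force: 8.2
```

```bash
python3 -m crank '0 0 0.1 0 0.51;0 0 0 0 0.51'; python3 -m crank '0 0 0.1 0 0.51;0 0 0 0 0.51';python3 -m crank '0 0 0.05 0 0.51;0 0 0 0 0.51'
```

```text
t: 8.65
ee_pos: [0.4514, -0.096, 0.0352]
orientation: [0.001, 0.001, 1.0, -0.0]
ft_force: [-1.6, -0.3, 9.8]
gripper_width: 0.0451
grip_force: 8.9
t: 8.85
ee_pos: [0.4515, -0.0961, 0.0343]
orientation: [0.001, 0.001, 1.0, -0.0]
ft_force: [-3.0, -0.1, 11.7]
gripper_width: 0.045
grip_force: 10.1
t: 9.05
ee_pos: [0.4515, -0.0962, 0.0339]
orientation: [0.001, 0.001, 1.0, -0.0]
ft_force: [-3.3, -0.7, 14.0]
gripper_width: 0.045
grip_force: 10.7
```

```bash
python3 -m crank '0 0 0.05 0 0.51;0 0 0 0 0.5;0 0 0 0 0.49;0 0 0 0 0.48'; python3 -m crank '0 0 0 0 0.46;0 0 0 0 0.44;0 0 0 0 0.42;0 0 0 0 0.42'
```

```text
t: 9.45
ee_pos: [0.4517, -0.0962, 0.0335]
orientation: [0.002, 0.001, 1.0, -0.0]
ft_force: [-2.4, -1.2, 14.5]
gripper_width: 0.0478
grip_force: 11.9
t: 9.85
ee_pos: [0.4524, -0.0962, 0.0335]
orientation: [0.002, 0.001, 1.0, -0.0]
ft_force: [-0.4, -1.7, 11.0]
gripper_width: 0.0535
grip_force: 11.7
```

```bash
python3 -m crank '0 0 0 0 0.4;0 0 0 0 0.37;0 0 0 0 0.34;0 0 0 0 0.31;0 0 0 0 0.29;0 0 0 0 0.27;0 0 0 0 0.25;0 0 0 0 0.25'; python3 -m crank '0 0 -0.3 0 0.2;0 0 -0.5 0 0.1;0 0 -1 0 0;0 0 -3 0 0;0 0 -5 0 0;0 0 -5 0 0;0 0 -5 0 0;0 0 -1.5 0 0;0 0 0 0 0'; python3 w.py w3.png
```

```text
t: 10.65
ee_pos: [0.4545, -0.0962, 0.0336]
orientation: [0.004, 0.0, 1.0, -0.001]
ft_force: [6.5, -0.7, 3.7]
gripper_width: 0.0686
grip_force: 9.0
t: 11.55
ee_pos: [0.4514, -0.096, 0.2485]
orientation: [0.003, 0.0, 1.0, 0.0]
ft_force: [1.2, -0.2, -1.3]
gripper_width: 0.092
grip_force: 0.0
clamp_foot 0.79 [311.5 291.9] [ 0.5515 -0.0981]
clamp_foot 0.69 [307.5 268.6] [ 0.5197 -0.103 ]
jaw_spot 0.65 [629.5 221.2] [0.4599 0.2802]
jaw_spot 0.17 [282.7 217.8] [ 0.4551 -0.132 ]
grip_right 0.88 [282.2 223.9] [ 0.4565 -0.1304]
thumb_tab 0.71 [279.8 218.3] [ 0.4533 -0.1343]
salt_shaker 0.72 [628.9 222. ] [0.4658 0.3003]
thumb_spring 0.66 [309.9 268.3] [ 0.5158 -0.0999]
t 12.05
ee_pos [ 0.4499 -0.0957  0.2447]
orientation [-0.0006  0.0005  1.     -0.0001]
ft_force [-0.209   1.0789 -0.3264]
gripper_width 0.09142345504656647
grip_force 0.0
```

View pics/w3.png

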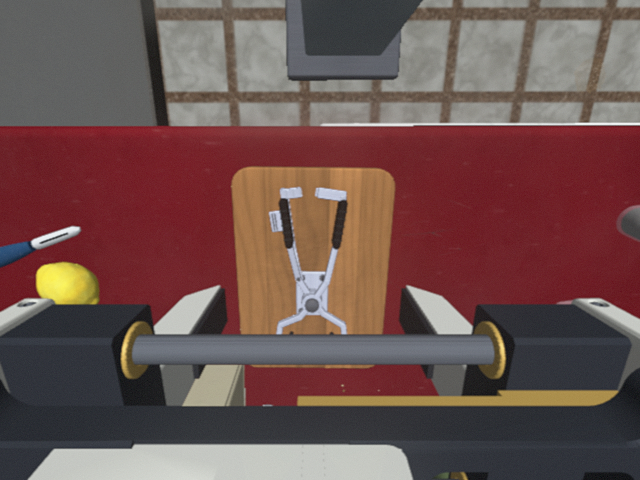

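The handles have sprung open: sleeves at (286,223) and (340,223), pivot head at (312,305), and the tab at (276,221) looks straight. Next is the shaker.

```bash
python3 - <<'E'
from h import *
s=eyes.snapshot("wrist")
for n,uv,z in [("pivot",(312,305),.059),("L",(340,223.5),.059),("R",(286.5,223.5),.059),("jawL",(344,326),.045),("jawR",(279,327),.045)]: print(n,onplane(s,uv,z)[:2])
E
python3 -m crank '0 2 0 0 0;0 4 0 0 0;0 4 0 0 0;0 4 0 0 0;-0.6 4 0 0 0;-0.6 4 0 0 0;0 4 0 0 0;0 4 0 0 0;0 4 0 0 0;0 3.6 0 0 0;0 2 0 0 0;0 0 0 0 0;0 0 0 0 0'
python3 - <<'E'
from h import *
s=eyes.snapshot("wrist");save(s,"w4.png");s2=eyes.snapshot("scene");s3=eyes.snapshot("side")
for q in(s,s2,s3):
    for r in nets.landmark_of(q,"salt_shaker")[:1]: print(r,onplane(q,r["xy"],0))
    for r in nets.masks_of(q,"salt_shaker")[:1]: print(r["conf"],r["box"])
print(bot.state()["ee_pos"])
E
```

```text
pivot [ 0.54524067 -0.09721773]
L [ 0.4494798  -0.06724533]
R [ 0.44939663 -0.12408036]
jawL [ 0.58079688 -0.05830385]
jawR [ 0.58209044 -0.13766633]
t: 13.4
ee_pos: [0.4627, 0.2993, 0.2449]
orientation: [-0.0, 0.001, 1.0, -0.001]
ft_force: [-1.0, -1.1, -0.1]
gripper_width: 0.0919
grip_force: 0.0
{'xy': [312.4, 213.5], 'conf': 0.86} [0.46355129 0.29800262 0.        ]
0.56 [296.4, 201.2, 34.6, 46.4]
{'xy': [212.0, 276.3], 'conf': 0.86} [0.45858279 0.30343862 0.        ]
0.94 [198.8, 234.4, 25.4, 47.0]
{'xy': [431.5, 300.3], 'conf': 0.91} [4.61275457e-01 3.00115284e-01 1.11022302e-16]
0.75 [421.4, 260.1, 24.2, 46.6]
[0.46266219 0.29990054 0.24536573]
```

View pics/w4.png

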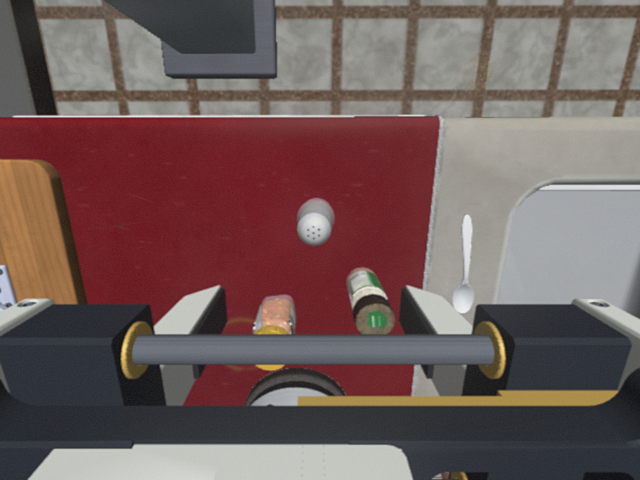

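The shaker's cap is at (314,232) and its base is near (312,213). Both jars stand clear of where the gripper will go down. I'll descend part way and check the centring on the cap.

```bash
python3 -m crank '0.15 -0.3 3 0 0;0 0 4 0 0;0 0 4 0 0;0 0 2 0 0;0 0 1.5 0 0;0 0 0 0 0;0 0 0 0 0;0 0 0 0 0'
python3 - <<'E'
from h import *
s=eyes.snapshot("wrist");save(s,"w5.png",(200,180,240,180),2.5)
r=nets.masks_of(s,"salt_shaker")[:1]
for r in r:
    print(r["conf"],r["box"]); b=r["box"]; c=(b[0]+b[2]/2)
    for row,z in((b[1]+b[3]-10,.085),(b[1]+8,.04)): print(onplane(s,(c,row),z))
p=bot.state()["ee_pos"];print(p, [proj(s,(p[0],p[1],z)) for z in(0,.05,.09)])
E
```

```text
t: 14.65
ee_pos: [0.4617, 0.2978, 0.1014]
orientation: [0.001, 0.0, 1.0, 0.001]
ft_force: [-0.0, 0.3, 1.0]
gripper_width: 0.0916
grip_force: 0.0
0.74 [285.4, 228.3, 58.9, 89.8]
[0.47248444 0.29868054 0.085     ]
[0.44146573 0.29895362 0.04      ]
[0.46163692 0.2977786  0.10131672] [array([313.103901  , 247.05584778]), array([313.19339676, 269.08294548]), array([313.29822951, 294.88485245])]
```

View pics/w5.png

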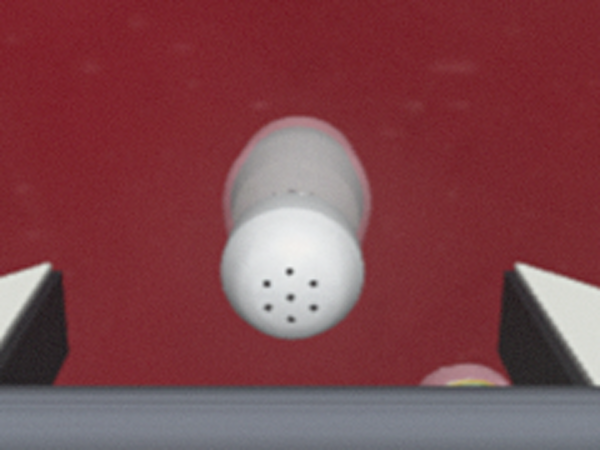

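The cap centre is at image (316,299), against (313,295) for the grasp axis. So I shift about +2.5 mm in y and +2 mm in x, then descend and close.

```bash
python3 -m crank '-0.2 0.25 1.5 0 0;0 0 2 0 0;0 0 1.4 0 0.1;0 0 0.5 0 0.2;0 0 0 0 0.3;0 0 0 0 0.4;0 0 0 0 0.45;0 0 0 0 0.5;0 0 0 0 0.55;0 0 0 0 0.6;0 0 0 0 0.6'
```

```text
t: 15.85
ee_pos: [0.4632, 0.3003, 0.0465]
orientation: [0.0, 0.0, 1.0, 0.0]
ft_force: [-0.9, 1.0, 1.4]
gripper_width: 0.0375
grip_force: 5.0
```

The opening is smaller than 44 mm, so I'll look before going on.

Run:
```python
from h import *
s=eyes.snapshot("wrist");a=s["frame"][180:360,200:440]
s2=eyes.snapshot("scene");b=s2["frame"][200:320,150:310]
s3=eyes.snapshot("side");c=s3["frame"][220:340,360:520]
f=np.hstack([cv2.resize(a,(400,300)),cv2.resize(b,(400,300))])
g=np.hstack([cv2.resize(c,(400,300)),np.zeros((300,400,3),np.uint8)])
cv2.imwrite("pics/g1.png",np.vstack([f,g])[:,:,::-1])
print(bot.state()["gripper_width"],bot.state()["grip_force"])
```

```text
0.037136544047484225 8.558701402434963
```

View pics/g1.png

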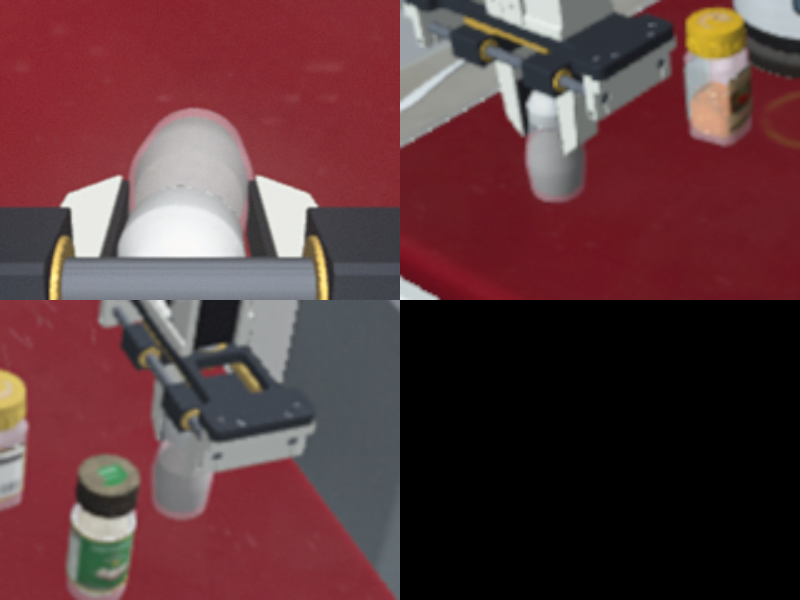

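The shaker is held upright at its slightly tapered upper body, and the jars haven't moved. I'll grip firmly, lift and carry it to the clamp, stopping short to get a fresh view of the jaws.

```bash
python3 -m crank '0 0 0 0 0.66;0 0 0 0 0.66;0 0 -1 0 0.66;0 0 -3 0 0.66;0 0 -4 0 0.66;0 0 -4 0 0.66;0 -2 -4 0 0.66;0 -4 -2 0 0.66;0 -4 0 0 0.66;0 -4 0 0 0.66;0 -4 0 0 0.66;0 -4 0 0 0.66;-1.7 -4 0 0 0.66;-2 -4 0 0 0.66;-2 -4 0 0 0.66;-2 -4 0 0 0.66;-1 -1.6 0 0 0.66;0 0 0 0 0.66;0 0 0 0 0.66;0 0 0 0 0.66'
cat > j.py <<'E'
from h import *
import sys
np.set_printoptions(precision=4,suppress=True)
H=dict(clamp_foot=.021,jaw_spot=.021,pad_left=.046,pad_right=.046,grip_left=.046,grip_right=.046,salt_shaker=0)
for n in("wrist","scene","side"):
    s=eyes.snapshot(n)
    if n=="wrist": save(s,sys.argv[1])
    for th in H:
        for r in nets.landmark_of(s,th)[:1]: print(n,th,round(r["conf"],2),np.round(r["xy"],1),onplane(s,r["xy"],H[th])[:2])
print(bot.state()["ee_pos"])
E
python3 j.py w6.png
```

```text
t: 18.0
ee_pos: [0.549, -0.0951, 0.2261]
orientation: [-0.001, -0.0, 1.0, 0.0]
ft_force: [0.8, -0.1, -1.7]
gripper_width: 0.036
grip_force: 28.7
wrist clamp_foot 0.78 [311.7 223.5] [ 0.553  -0.0966]
wrist jaw_spot 0.45 [315.1 275.4] [ 0.6157 -0.0926]
wrist pad_right 0.47 [285.8 281.8] [ 0.6131 -0.1252]
wrist grip_left 0.89 [345.5 133.9] [ 0.4586 -0.0637]
wrist grip_right 0.88 [276.8 126.4] [ 0.4518 -0.1299]
wrist salt_shaker 0.85 [315.6 274.6] [ 0.6231 -0.0919]
scene clamp_foot 0.71 [429.4 320.7] [ 0.5517 -0.0915]
scene pad_left 0.58 [428.5 281.8] [ 0.6143 -0.0593]
scene pad_right 0.57 [462.6 297.2] [ 0.6074 -0.122 ]
scene grip_left 0.63 [385.1 335.7] [ 0.457  -0.0594]
scene grip_right 0.59 [427.  353.4] [ 0.4589 -0.1247]
scene salt_shaker 0.63 [442.4 239.3] [ 0.8291 -0.0036]
side clamp_foot 0.63 [331.1 189.5] [ 0.5383 -0.077 ]
side pad_left 0.37 [296.1 187.3] [ 0.6217 -0.0699]
side pad_right 0.6 [292.9 169.5] [ 0.6095 -0.1441]
side grip_left 0.84 [369.2 176.2] [ 0.4509 -0.0696]
side grip_right 0.93 [356.6 165.7] [ 0.4632 -0.1206]
side salt_shaker 0.66 [325.6 123.8] [ 0.4443 -0.4252]
[ 0.5497 -0.0962  0.2262]
```

View pics/w6.png

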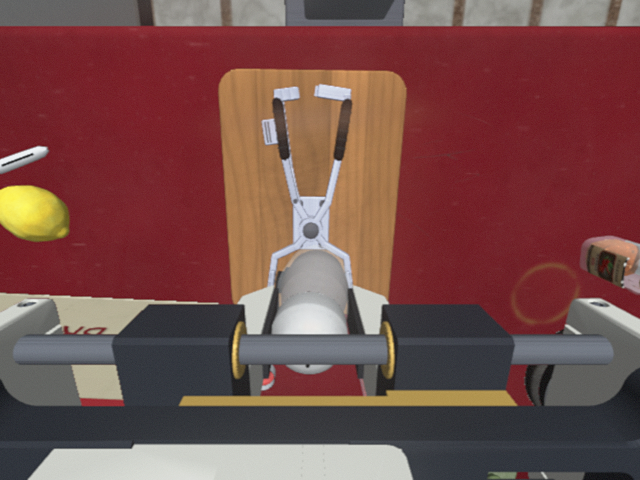

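Run:
```python
from h import *
s=eyes.snapshot("wrist")
for n,uv,z in [("pivot",(311,230.5),.059),("L",(343,129),.059),("R",(281,129),.059),("jointR",(272.5,258),.045),("jointL",(348,258),.045),("bR",(222,150),.021),("bL",(402,150),.021),("bR",(229,260),.021),("bL",(393.5,260),.021)]: print(n,onplane(s,uv,z)[:2].round(4))
p=bot.state()["ee_pos"];print(p)
g=cv2.cvtColor(s["frame"],cv2.COLOR_RGB2GRAY)
c=cv2.HoughCircles(g[200:260,280:345],cv2.HOUGH_GRADIENT,1,20,param1=100,param2=12,minRadius=6,maxRadius=14);print(c)
```

```text
pivot [ 0.5524 -0.0985]
L [ 0.4557 -0.0686]
R [ 0.4556 -0.1259]
jointR [ 0.5866 -0.1403]
jointL [ 0.5867 -0.0586]
bR [ 0.4747 -0.1921]
bL [ 0.475  -0.0028]
bR [ 0.5973 -0.1941]
bL [ 0.5976 -0.003 ]
[ 0.54969704 -0.09623261  0.22622339]
[[[32.5 28.5 12.2]
  [27.5  8.5 13.4]]]
```

Run:
```python
from h import *
s=eyes.snapshot("scene")
print(onplane(s,(514,313),0),onplane(s,(530,240),0.15), onplane(s,(540,222),.2))
for r in nets.landmark_of(s,"jam_jar")[:1]: print(r)
s=eyes.snapshot("side"); print(onplane(s,(160,184),0),onplane(s,(266,176),0),onplane(s,(265,110),.15))
```

```text
[ 0.67509303 -0.19617952  0.        ] [ 0.66606976 -0.18951904  0.15      ] [ 0.63465272 -0.19921543  0.2       ]
[ 0.90696612 -0.23872645  0.        ] [ 0.66058958 -0.20618535  0.        ] [ 0.64669108 -0.24894679  0.15      ]
```

The bread box corner is close, near (0.65,-0.20), so I'll turn the gripper 24° to keep its body clear. The shaker is round, so the turn doesn't matter to it.

```bash
python3 -m crank '0 0 0 8 0.66;0 0 0 8 0.66;0 0 0 8 0.66;-3 1.3 0 0 0.66;-3.1 1.3 0 0 0.66;0 0 2 0 0.66;0 0 4 0 0.66;0 0 3.5 0 0.66;0 0 1.6 0 0.66;0 0 0 0 0.66;0 0 0 0 0.66'
python3 - <<'E'
from h import *
s=eyes.snapshot("wrist");a=s["frame"][120:360,160:480]
s2=eyes.snapshot("scene");b=s2["frame"][200:380,370:570]
s3=eyes.snapshot("side");c=s3["frame"][110:230,230:390]
f=np.hstack([cv2.resize(a,(400,300)),cv2.resize(b,(400,300))])
g=np.hstack([cv2.resize(c,(400,300)),np.zeros((300,400,3),np.uint8)])
cv2.imwrite("pics/g2.png",np.vstack([f,g])[:,:,::-1])
for q in (s,s2,s3):
  for r in nets.landmark_of(q,"pad_right")[:1]+nets.landmark_of(q,"pad_left")[:1]: print(r,onplane(q,r["xy"],.046))
E
```

```text
t: 20.5
ee_pos: [0.6164, -0.0975, 0.1157]
orientation: [0.0, 0.208, 0.978, -0.0]
ft_force: [0.1, 0.2, -1.4]
gripper_width: 0.0358
grip_force: 28.7
{'xy': [277.8, 271.5], 'conf': 0.62} [ 0.61393113 -0.12485243  0.046     ]
{'xy': [346.7, 240.9], 'conf': 0.8} [ 0.61292467 -0.06964335  0.046     ]
{'xy': [462.7, 297.7], 'conf': 0.43} [ 0.6062492  -0.12256803  0.046     ]
{'xy': [433.2, 282.6], 'conf': 0.5} [ 0.61671369 -0.0667769   0.046     ]
{'xy': [292.4, 172.8], 'conf': 0.48} [ 0.61424267 -0.13056328  0.046     ]
{'xy': [294.0, 171.2], 'conf': 0.62} [ 0.60898126 -0.13628428  0.046     ]
```

View pics/g2.png

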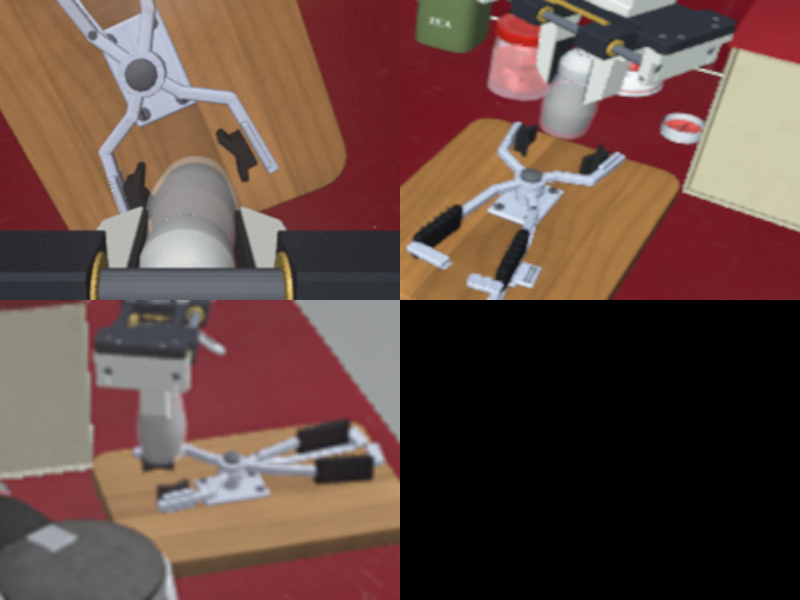

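The close view shows both V pads well, right in the crop at (136,190) and left at (238,155), with the pivot at (145,74). The shaker hangs between them, slightly beyond. I'll check the numbers before lowering.

Run:
```python
from h import *
s=eyes.snapshot("wrist")
print("pivot",onplane(s,(276,179),.059))
for z in(.036,.046,.057): print(z,"padR",onplane(s,(160+141*.8,120+190*.8),z)[:2],"padL",onplane(s,(160+233*.8,120+153*.8),z)[:2])
p=bot.state()["ee_pos"]; base=p[2]-.0465
n=24
pr=np.array([proj(s,(p[0]+.022*np.cos(a),p[1]+.022*np.sin(a),base)) for a in np.linspace(0,6.283,n)])
print("base circle px",pr.min(0),pr.max(0))
for r in nets.masks_of(s,"salt_shaker")[:1]:print(r["box"],r["conf"])
```

```text
pivot [ 0.55243607 -0.09465477  0.059     ]
0.036 padR [ 0.61573323 -0.13095849] padL [ 0.61686485 -0.07029575]
0.046 padR [ 0.61265301 -0.1281588 ] padL [ 0.61373691 -0.07005492]
0.057 padR [ 0.60926478 -0.12507914] padL [ 0.61029616 -0.06979001]
base circle px [279.91132856 239.51967457] [346.1515815 301.4112169]
[270.3, 249.5, 80.3, 125.1] 0.72
```

```bash
python3 -m crank '0.2 -0.1 1 0 0.66;0 0 1.5 0 0.66;0 0 1.2 0 0.66;0 0 0.6 0 0.66;0 0 0.2 0 0.66;0 0 0 0 0.66;0 0 0 0 0.66'; python3 -m crank '0 0 0.1 0 0.66;0 0 0 0 0.66;0 0 0.1 0 0.66;0 0 0 0 0.66'
```

```text
t: 21.75
ee_pos: [0.6141, -0.0976, 0.0705]
orientation: [0.0, 0.208, 0.978, 0.0]
ft_force: [-0.1, 0.4, -1.0]
gripper_width: 0.0356
grip_force: 28.7
t: 22.15
ee_pos: [0.6138, -0.0974, 0.0682]
orientation: [0.0, 0.208, 0.978, 0.0]
ft_force: [-0.4, 1.1, -0.2]
gripper_width: 0.0358
grip_force: 28.7
```

```bash
python3 -m crank '0 0 0.05 0 0.66;0 0 0 0 0.66'; python3 -m crank '0 0 0.05 0 0.66;0 0 0 0 0.66'
python3 - <<'E'
from h import *
s=eyes.snapshot("wrist");a=s["frame"][120:360,160:480]
s2=eyes.snapshot("scene");b=s2["frame"][200:380,370:570]
s3=eyes.snapshot("side");c=s3["frame"][110:230,230:390]
f=np.hstack([cv2.resize(a,(400,300)),cv2.resize(b,(400,300))])
g=np.hstack([cv2.resize(c,(400,300)),np.zeros((300,400,3),np.uint8)])
cv2.imwrite("pics/g3.png",np.vstack([f,g])[:,:,::-1])
E
```

```text
t: 22.35
ee_pos: [0.6139, -0.0975, 0.068]
orientation: [0.0, 0.208, 0.978, 0.0]
ft_force: [-1.2, -0.6, 3.1]
gripper_width: 0.0359
grip_force: 28.8
t: 22.55
ee_pos: [0.6141, -0.0975, 0.0679]
orientation: [0.0, 0.208, 0.978, 0.0]
ft_force: [-1.1, 0.6, 6.0]
gripper_width: 0.0357
grip_force: 29.1
```

View pics/g3.png

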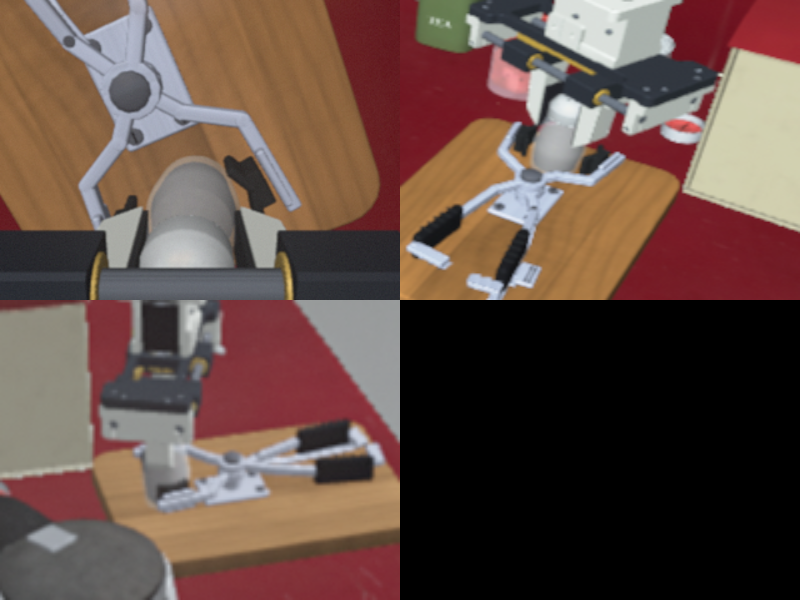

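The shaker is standing on the board between the pads, with a contact force of 6 N. I'll ease off, let go, and go straight up.

```bash
python3 -m crank '0 0 -0.05 0 0.62;0 0 0 0 0.58;0 0 0 0 0.54;0 0 0 0 0.48;0 0 0 0 0.4;0 0 0 0 0.3;0 0 0 0 0.15;0 0 0 0 0;0 0 0 0 0;0 0 -1 0 0;0 0 -3 0 0;0 0 -5 0 0;0 0 -5 0 0;0 0 -4 0 0'
python3 -m crank '0 0 0 -8 0;0 0 0 -8 0;0 0 0 -8 0;4 0 0 0 0;4.5 0 0 0 0;4 0 0 0 0;3.5 0 0 0 0;0 0 0 0 0;0 0 0 0 0'
python3 - <<'E'
from h import *
s=eyes.snapshot("wrist");a=s["frame"][100:340,160:480]
s2=eyes.snapshot("scene");b=s2["frame"][200:380,370:570]
s3=eyes.snapshot("side");c=s3["frame"][110:230,230:390]
f=np.hstack([cv2.resize(a,(400,300)),cv2.resize(b,(400,300))])
g=np.hstack([cv2.resize(c,(400,300)),np.zeros((300,400,3),np.uint8)])
cv2.imwrite("pics/g4.png",np.vstack([f,g])[:,:,::-1])
for q in (s,s2,s3):
  for th,z in(("grip_left",.046),("grip_right",.046),("salt_shaker",.021),("clamp_foot",.021)):
    for r in nets.landmark_of(q,th)[:1]: print(th,r,onplane(q,r["xy"],z))
print(bot.state()["ee_pos"])
E
```

```text
t: 24.1
ee_pos: [0.614, -0.0979, 0.2516]
orientation: [0.001, 0.209, 0.978, 0.0]
ft_force: [1.3, 0.5, 0.1]
gripper_width: 0.0919
grip_force: 0.0
t: 25.0
ee_pos: [0.4539, -0.0974, 0.2488]
orientation: [0.001, 0.001, 1.0, 0.0]
ft_force: [1.3, -0.8, 0.8]
gripper_width: 0.0915
grip_force: 0.0
grip_left {'xy': [346.4, 223.3], 'conf': 0.68} [ 0.45784217 -0.06023115  0.046     ]
grip_right {'xy': [286.6, 219.5], 'conf': 0.7} [ 0.45339933 -0.12680687  0.046     ]
salt_shaker {'xy': [312.0, 337.9], 'conf': 0.74} [ 0.62030495 -0.09906419  0.021     ]
clamp_foot {'xy': [315.1, 289.9], 'conf': 0.8} [ 0.55038168 -0.09494784  0.021     ]
grip_left {'xy': [386.7, 335.4], 'conf': 0.98} [ 0.45886849 -0.06108125  0.046     ]
grip_right {'xy': [424.7, 352.9], 'conf': 0.93} [ 0.45795526 -0.12166983  0.046     ]
clamp_foot {'xy': [429.3, 321.1], 'conf': 0.91} [ 0.55077513 -0.09172404  0.021     ]
grip_left {'xy': [354.5, 299.1], 'conf': 0.71} [0.6154777  0.30354511 0.046     ]
grip_right {'xy': [357.6, 164.5], 'conf': 0.58} [ 0.45919718 -0.12508108  0.046     ]
salt_shaker {'xy': [293.2, 189.9], 'conf': 0.75} [ 0.62113143 -0.09866961  0.021     ]
[ 0.45379571 -0.0973278   0.24768917]
```

View pics/g4.png

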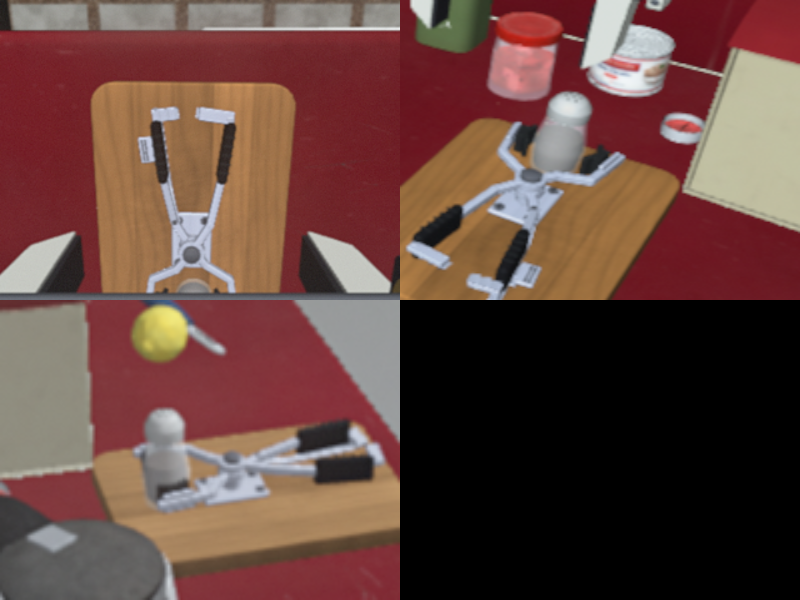

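The shaker stands upright between the open jaws, released, with the sleeves at crop (160,150) and (226,150). I've now viewed more pictures than the allowed ten, so I'll view no more and go on readings alone. Next I squeeze, with the fingertips kept above the tab.

```bash
python3 -m crank '0.25 0.13 3 0 0;0 0 4 0 0;0 0 4 0 0;0 0 4 0 0;0 0 3 0 0;0 0 1.5 0 0;0 0 0.6 0 0.1;0 0 0 0 0.18;0 0 0 0 0.22;0 0 0 0 0.25;0 0 0 0 0.27;0 0 0 0 0.27'; python3 -m crank '0 0 0 0 0.3;0 0 0 0 0.33;0 0 0 0 0.36;0 0 0 0 0.39;0 0 0 0 0.42;0 0 0 0 0.44;0 0 0 0 0.44;0 0 0 0 0.44'
```

```text
t: 26.95
ee_pos: [0.4516, -0.096, 0.0475]
orientation: [0.001, 0.0, 1.0, 0.0]
ft_force: [-2.1, 1.1, 7.3]
gripper_width: 0.0673
grip_force: 6.1
t: 27.75
ee_pos: [0.4499, -0.096, 0.0472]
orientation: [-0.001, 0.001, 1.0, 0.0]
ft_force: [-5.9, -0.3, 10.8]
gripper_width: 0.0516
grip_force: 8.1
```

```bash
python3 -m crank '0 0 -0.08 0 0.46;0 0 0 0 0.47;0 0 0 0 0.48;0 0 0 0 0.49;0 0 0 0 0.5;0 0 0 0 0.5;0 0 0 0 0.5'; python3 -m crank '0 0 0 0 0.51;0 0 0 0 0.52;0 0 0 0 0.53;0 0 0 0 0.53;0 0 0 0 0.53'; python3 -m crank '0 0 0 0 0.54;0 0 0 0 0.54;0 0 0 0 0.55;0 0 0 0 0.55;0 0 0 0 0.55'
```

```text
t: 28.45
ee_pos: [0.4492, -0.096, 0.0473]
orientation: [-0.002, 0.001, 1.0, 0.0]
ft_force: [-7.0, -1.0, 4.1]
gripper_width: 0.046
grip_force: 11.2
t: 28.95
ee_pos: [0.4489, -0.096, 0.0473]
orientation: [-0.002, 0.001, 1.0, 0.0]
ft_force: [-9.0, -0.5, 5.4]
gripper_width: 0.0433
grip_force: 15.3
t: 29.45
ee_pos: [0.4488, -0.096, 0.0473]
orientation: [-0.002, 0.001, 1.0, 0.0]
ft_force: [-8.9, -0.1, 6.5]
gripper_width: 0.0416
grip_force: 19.5
```

```bash
python3 -m crank '0 0 0 0 0.56;0 0 0 0 0.56;0 0 0 0 0.56'; python3 -m crank '0 0 0 0 0.565;0 0 0 0 0.565;0 0 0 0 0.565'; python3 -m crank '0 0 0 0 0.57;0 0 0 0 0.57;0 0 0 0 0.57'; python3 -m crank '0 0 0 0 0.575;0 0 0 0 0.575;0 0 0 0 0.575'
```

```text
t: 29.75
ee_pos: [0.4487, -0.096, 0.0473]
orientation: [-0.002, 0.001, 1.0, 0.0]
ft_force: [-8.8, -0.8, 6.0]
gripper_width: 0.0408
grip_force: 21.6
t: 30.05
ee_pos: [0.4486, -0.096, 0.0473]
orientation: [-0.002, 0.001, 1.0, 0.0]
ft_force: [-9.3, 0.1, 6.3]
gripper_width: 0.0403
grip_force: 23.0
t: 30.35
ee_pos: [0.4485, -0.096, 0.0473]
orientation: [-0.002, 0.001, 1.0, 0.0]
ft_force: [-9.9, -0.4, 7.2]
gripper_width: 0.04
grip_force: 21.0
t: 30.65
ee_pos: [0.4485, -0.0959, 0.0473]
orientation: [-0.002, 0.001, 1.0, 0.0]
ft_force: [-9.9, -0.0, 7.1]
gripper_width: 0.0393
grip_force: 21.7
```

The grip force dropped from 23 to 21 N at 40 mm, so the second tooth has snapped in. I'll let out slowly and check that it holds at about 42 mm.

```bash
python3 -m crank '0 0 0 0 0.56;0 0 0 0 0.55;0 0 0 0 0.545;0 0 0 0 0.545'; python3 -m crank '0 0 0 0 0.535;0 0 0 0 0.53;0 0 0 0 0.53'; python3 -m crank '0 0 0 0 0.52;0 0 0 0 0.51;0 0 0 0 0.51'
```

```text
t: 31.05
ee_pos: [0.4523, -0.0961, 0.0479]
orientation: [0.001, 0.0, 1.0, -0.0]
ft_force: [0.0, -1.0, 0.4]
gripper_width: 0.0419
grip_force: 0.1
t: 31.35
ee_pos: [0.4517, -0.096, 0.0476]
orientation: [0.0, 0.0, 1.0, -0.0]
ft_force: [-0.2, 0.6, -0.9]
gripper_width: 0.0432
grip_force: 0.0
t: 31.65
ee_pos: [0.4513, -0.096, 0.0475]
orientation: [0.0, 0.0, 1.0, 0.0]
ft_force: [-0.3, 0.7, -0.1]
gripper_width: 0.0449
grip_force: 0.0
```

It holds at 42 mm, the second tooth. I'll open, retreat straight up, check by numbers and hand in.

```bash
python3 -m crank '0 0 0 0 0.4;0 0 0 0 0.25;0 0 0 0 0.1;0 0 -0.5 0 0;0 0 -2 0 0;0 0 -4 0 0;0 0 -5 0 0;0 0 -5 0 0;0 0 -4 0 0;0 0 0 0 0;0 0 0 0 0'
python3 - <<'E'
from h import *
for n in("wrist","scene","side"):
    q=eyes.snapshot(n)
    for th,z in(("grip_left",.046),("grip_right",.046),("salt_shaker",.021),("spice_a",0)):
        for r in nets.landmark_of(q,th)[:2 if th=="spice_a" else 1]: print(n,th,round(r["conf"],2),onplane(q,r["xy"],z)[:2].round(4))
    for r in nets.masks_of(q,"salt_shaker")[:1]: print(n,r["box"])
E
```

```text
t: 32.75
ee_pos: [0.4516, -0.096, 0.2536]
orientation: [0.001, 0.0, 1.0, 0.0]
ft_force: [0.3, 0.4, 0.3]
gripper_width: 0.0913
grip_force: 0.0
wrist grip_left 0.8 [ 0.4551 -0.0721]
wrist grip_right 0.75 [ 0.4504 -0.1151]
wrist salt_shaker 0.87 [ 0.6188 -0.1002]
wrist spice_a 0.48 [0.5955 0.2515]
wrist [289.9, 325.1, 30.7, 62.9]
scene grip_left 0.57 [ 0.4531 -0.0708]
scene grip_right 0.81 [ 0.4581 -0.1127]
scene salt_shaker 0.9 [ 0.611  -0.0937]
scene spice_a 0.8 [0.5979 0.2641]
scene spice_a 0.63 [0.5499 0.362 ]
scene [434.8, 256.9, 33.5, 44.9]
side grip_left 0.74 [ 0.4467 -0.0903]
side salt_shaker 0.9 [ 0.6145 -0.0981]
side spice_a 0.89 [0.5475 0.3618]
side spice_a 0.67 [0.5985 0.2529]
side [287.0, 152.3, 18.5, 37.1]
```

The handle distance reads 42 to 43 mm, the shaker stands at the jaw spot, and the jars haven't moved.

```bash
python3 -c "
from rig import bot
print(bot.job_done())"
```

```text
the job is handed in; nothing more can be done
None
```

The shaker is upright in the clamp and the ratchet holds on the second tooth (handles at 42 mm by the gripper); the jars are where they were and the job is handed in at about 33 s, but I viewed 13 pictures, over the limit of 10.

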